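Snap the lid clips of an instrument case shut corner to corner

TASK

Close the instrument case: fold each of its four lid clips over and press it down until it clicks home over the rim, first the red one, then the one at the diagonally opposite corner, then the other two in either order. Feel for the click and press gently, never harder than 25 newtons on the case or its clips, and do not disturb the things lying round about.

Things in the scene. Friction and masses are not known exactly. Their poses are not given: they have to be found in the camera images.
- cradle: Aluminium cradle 190 x 150 mm, fixed on the bench; in it, on foam, a blue case with a white lid, 160 x 110 mm, level and centred. Origin on the bench under the centre; x along the case's long sides, z up. The case sinks into the foam by an unmeasured amount: its lid top (nominally z = 66 mm) and all four clips stand up to 6 mm higher or lower together. Pressing does not shift it.
- pin_red (a point): Nominal mid-point of the hinge pin of the red clip, 74 mm above the bench, in cradle axes at x = +52, y = +60 mm; the true height is up to 6 mm off (see cradle), sideways it is true. The pin runs along the cradle's x. Clip: plate 26 mm wide along the pin, 42 mm long from the pin, 6 mm thick, centred on the pin. Shut, it points inward with its top 3 mm above the pin.
- pin_opposite (a point): Nominal mid-point of the hinge pin of the black clip, 74 mm above the bench, in cradle axes at x = -52, y = -60 mm; the true height is up to 6 mm off (see cradle), sideways it is true. The pin runs along the cradle's x. Swinging a clip takes under 1 N: pushed inward from outside, 10 to 25 mm above its pin, it folds over towards the lid.
- pin_third (a point): Nominal mid-point of the hinge pin of the black clip, 74 mm above the bench, in cradle axes at x = +52, y = -60 mm; the true height is up to 6 mm off (see cradle), sideways it is true. The pin runs along the cradle's x. The catch lies 36 mm inward of the pin. The clip snaps at about 5 N pressed there (7 N at 27 mm): felt from angle 0.19 on, it gives way before 0.08, then drops home.
- pin_fourth (a point): Nominal mid-point of the hinge pin of the black clip, 74 mm above the bench, in cradle axes at x = -52, y = +60 mm; the true height is up to 6 mm off (see cradle), sideways it is true. The pin runs along the cradle's x. Once home a clip hardly yields: the load then rises by 10 N or more per mm of further pressing. Case, clips and cradle bear at most 25 N from the robot.
- clip_red (a joint): Hinge angle (rad) of the red clip at pin_red. 0 = snapped shut, level over the lid rim; grows as the free end rises: 1.57 upright, 2.2 its outer stop. Starts open, leaning outward. It stays where it is left, except from 0.08 to 0.19, where the sprung catch pushes it back up to 0.2 or more; below 0.05 the catch pulls it home and holds it.
- clip_opposite (a joint): Hinge angle (rad) of the black clip diagonally opposite the red one (pin_opposite). 0 = snapped shut, level over the lid rim; grows as the free end rises: 1.57 upright, 2.2 its outer stop. Starts open, leaning outward. It stays where it is left, except from 0.08 to 0.19, where the sprung catch pushes it back up to 0.2 or more; below 0.05 the catch pulls it home and holds it.
- clip_third (a joint): Hinge angle (rad) of the black clip beside the red one, across the case (pin_third). 0 = snapped shut, level over the lid rim; grows as the free end rises: 1.57 upright, 2.2 its outer stop. Starts open, leaning outward. It stays where it is left, except from 0.08 to 0.19, where the sprung catch pushes it back up to 0.2 or more; below 0.05 the catch pulls it home and holds it.
- clip_fourth (a joint): Hinge angle (rad) of the black clip on the red one's side of the case (pin_fourth). 0 = snapped shut, level over the lid rim; grows as the free end rises: 1.57 upright, 2.2 its outer stop. Starts open, leaning outward. It stays where it is left, except from 0.08 to 0.19, where the sprung catch pushes it back up to 0.2 or more; below 0.05 the catch pulls it home and holds it.
- tape_roll: roll of masking tape, 64 mm across, 19 mm high, lying flat; origin under its centre
- screwdriver: small yellow and black screwdriver, 135 mm long, 20 mm thick, lying on the bench; origin under its middle
- marker: grey felt marker with a black cap, 125 mm long, 12 mm thick, lying on the bench; origin under its middle
- tweezers: steel tweezers, 126 mm long, 8 mm high, lying on the bench; origin under their middle

How it is judged:
On the way, in this order (a step that is already met when the one before it is completed fails the run):
1. the red clip is snapped shut while the other three are still open (value of joint clip_red below 0.05 rad and value of joint each of clip_opposite, clip_third, clip_fourth above 0.15 rad), for 0.2 s.
2. the diagonally opposite clip is snapped shut as well, the other two still open (value of joint each of clip_red, clip_opposite below 0.05 rad and value of joint each of clip_third, clip_fourth above 0.15 rad), for 0.2 s.
3. one of the remaining two clips is snapped shut as well (value of joint each of clip_red, clip_opposite below 0.05 rad and value of joint any of clip_third, clip_fourth below 0.05 rad), for 0.2 s.
At the end, for the whole second after the job is handed in: all four clips are snapped shut (each hinge angle below 0.05 rad) and at rest (value of joint each of clip_red, clip_opposite, clip_third, clip_fourth below 0.05 rad and velocity of joint each of clip_red, clip_opposite, clip_third, clip_fourth below 0.05 rad/s); the robot touches nothing.
It fails at once if the robot presses on the case, its clips or its cradle with more than 25 N (contact force between any of the fingers, the arm and cradle above 25 N).
It fails at once if a thing lying round about is moved by more than 20 mm (distance of any of tape_roll, screwdriver, marker, tweezers from where it was at the start of the episode above 0.02 m).
It also fails if it takes over 58 s, if anything falls off the work surface, if the arm or the gripper's body presses on something with over 40 N, if the wrist force passes 120 N, or if a joint passes its speed limit or range.

ROBOT

A 6-joint arm with a two-finger parallel gripper is mounted at the origin on a cart in front of the work surface, level with it; the furniture and walls round the work are solid. World frame = base frame: x ahead of the robot, y to its left, z up, the work surface at z = 0. Lengths are in m, angles in rad, forces in N, time in s.
With the tool pointing down it reaches from about 0.4 to 0.825 m from the base axis. Payload 7 kg.
Tool frame: the origin (TCP) lies midway between the tips of the shut fingers; the grasp point (between the pads) lies 19 mm behind it; z points along the fingers, y is the line along which they close (so a half turn about z gives the same grasp; the last joint's range is limited). The gripper opens to 88 mm and grips with 3 to 60 N. Pads are 19 mm wide; open, the fingers measure 130 mm over their backs; the gripper's body (78 mm by 193 mm) begins 47 mm behind the grasp point.
Start: joints at [1.607, 0.359, 0.012, 0, -1.224, -0.288], TCP at [0.168, 0.654, 0.199] pointing down, gripper open.
Joint ranges: [-3.07, 3.07], [-1.43, 2.12], [-1.02, 1.25], [-3.03, 1.67], [-3.05, -0], [-3.03, 3.03]. Speed limits (rad/s): [2.39, 2.39, 3.01, 3.14, 3.14, 3.14].

INTERFACE

Orientations are given as a unit quaternion [w, x, y, z].
In Python, from plant import robot gives the robot as it stands.
- The arm moves only by the tool play_rows, never from a script. Its argument "rows" is a list of rows, each an object of numbers: "ax", "ay", "az": the turn, a rotation vector about the tool's x, y, z in rad; "x", "y", "z": the shift along the tool's x, y, z in mm; "claw": the finger opening in mm, from 0 to 87.6. A call has 1 to 10 rows; each row is the pose to reach, as a shift and turn from the pose commanded when the call began, along the tool's axes at that moment; what a row does not reach only later rows make up. A row lasts 1/8 s, in which the tool goes at most 62.5 mm and 10.7 degrees, less where a joint would pass 70% of its speed; a pose out of reach is approached as far as the arm can. A call with a gripper value outside its range is refused whole. The fingers move at their own pace and stop on an object; "newtons" is the grip in N (left out, the last holds). Time passes only in rows, so rows that repeat a pose let the fingers close. It gives the time, the measured TCP pose, the force, the opening and the grip force at its end, in the units of the state.
- robot.sense(): the state, without advancing time (a new reading comes with each control period).
- robot.grab_frame(name): name is "side" or "top"; returns the picture (400x640x3 uint8, blue, green, red); there is no depth.
- robot.get_calibration(name): a dict with "vertical_fov" (degrees; the focal length in pixels is half the picture's height over the tangent of half this angle, whatever the lens; pixels are square), "cx", "cy" (the principal point, pixels), "dist" ([k1, k2, p1, p2, k3] as OpenCV has them; the pictures are not rectified), "world_from_camera" (4x4, takes a point from camera to world coordinates). Camera axes: x right, y up, looking along -z (the intrinsics and any distortion apply to the point x, -y, -z); pixel columns grow to the right and rows downward; lengths in m; the calibration is good to about 2 mm. A picture is of the moment at which its call begins. get_calibration takes no time and is no camera call.
- robot.close_job(): hands the job in; it is judged then, once.
The state is a dict: "clock": time; "q": joint angles; "joint_velocities": joint speeds; "tau": joint torques, N m; "position": TCP position; "orientation": TCP orientation; "wrist_force": force on the tool from outside, world axes, zero at the start; "ft_torque": the same for the moment, N m; "finger_gap": finger opening in m; "gripper_force": force on a finger pad.
Only numpy, scipy, OpenCV 4.12 (cv2) and the standard library are available. Lean on these libraries where they do the work, as an engineer would, in place of code of your own. Each camera call takes 0.05 s, during which the arm holds its last target. There are 200 camera calls.

## Working session

There is one attempt and no reset: what is moved stays moved. The work goes in short steps, Python scripts to look and compute and a tool call to move; the robot and the scene stay as the last step left them, time stands still between calls to the robot, and variables do not carry over. Pictures are saved under pics/ and viewed, at most 10 in all, crops included, and the job is handed in when it is done.

Besides the shell and the picture viewer there is one more tool, called as a command line: name --argument value ..., lists and objects as JSON in quotes. play_rows: Moves the arm, as the interface text tells. Its arguments: {"type":"object","properties":{"rows":{"type":"array"},"newtons":{"type":"number"}},"required":["rows"]}

```bash
mkdir -p pics
python3 - <<'E'
from plant import robot
import cv2,numpy as np
for n in("top","side"):
    cv2.imwrite(f"pics/{n}0.png",robot.grab_frame(n)); c=robot.get_calibration(n)
    print(n,c["vertical_fov"],c["cx"],c["cy"],c["dist"],np.round(c["world_from_camera"],4).tolist())
s=robot.sense();print(s)
E
```

```text
top 57.191104698843965 322.1957651106308 206.62360162028236 [-0.05156088  0.          0.          0.          0.        ] [[0.0018, 0.9983, -0.0583, 0.5192], [-0.9999, 0.0025, 0.0116, -0.2532], [0.0117, 0.0583, 0.9982, 1.0539], [0.0, 0.0, 0.0, 1.0]]
side 57.8972672125292 326.82979348120233 196.97807062823793 [-0.05434384  0.          0.          0.          0.        ] [[0.9892, 0.0855, -0.1191, 0.4989], [-0.1465, 0.6079, -0.7804, -0.9187], [0.0057, 0.7894, 0.6138, 0.5883], [0.0, 0.0, 0.0, 1.0]]
{'clock': 0.1, 'q': array([ 1.60715418e+00,  3.59324079e-01,  1.11432646e-02, -2.95307199e-04,
       -1.22408917e+00, -2.88067423e-01]), 'joint_velocities': array([ 6.36615240e-06, -6.09564432e-04,  7.29524550e-04,  1.43655851e-03,
        9.67169133e-04, -5.16883955e-04]), 'tau': array([-1.83755961e-03, -5.84161019e+01,  2.93753028e+01,  7.01552957e+00,
        1.00952139e-02, -4.80726499e-05]), 'position': array([0.16805268, 0.65325194, 0.19770994]), 'orientation': array([ 7.49577913e-04,  9.92084144e-01, -1.25572648e-01, -1.80086571e-05]), 'wrist_force': array([-0.85865388, -0.14532157,  0.49101542]), 'ft_torque': array([-0.0582702 ,  0.01503868,  0.00199252]), 'gripper_force': 0.0, 'finger_gap': 0.08749909248385153}
```

View pics/top0.png

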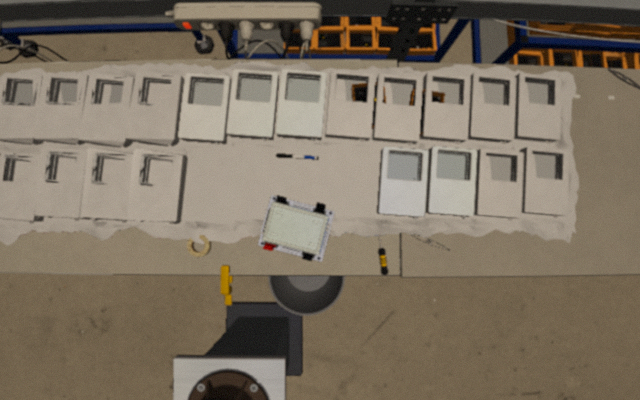

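View pics/side0.png

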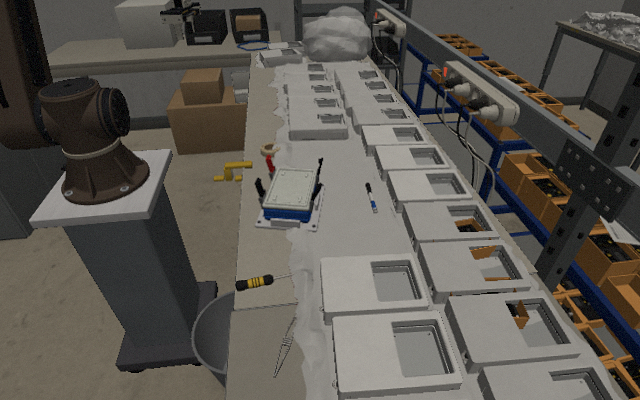

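The top view shows the case at about (296,229), tilted about 10°. The red clip is near (268,247), and the black clips are near (282,200), (320,208) and (308,256). The tape roll is at (199,246), the screwdriver at (383,260), the marker at (298,156) and the tweezers at (430,242). In the side view the case is at about (292,195), with the red clip at (268,158). I'll zoom in on both.

Run:
```python
import cv2
a=cv2.imread("pics/top0.png")[185:275,245:345]; b=cv2.imread("pics/side0.png")[135:235,235:345]
cv2.imwrite("pics/tz.png",cv2.resize(a,(600,540),interpolation=cv2.INTER_CUBIC))
cv2.imwrite("pics/sz.png",cv2.resize(b,(660,600),interpolation=cv2.INTER_CUBIC))
```

```text
(no output)
```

View pics/tz.png

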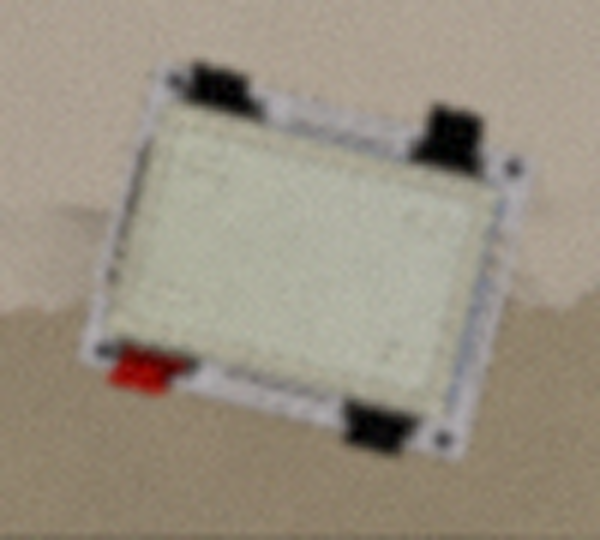

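View pics/sz.png

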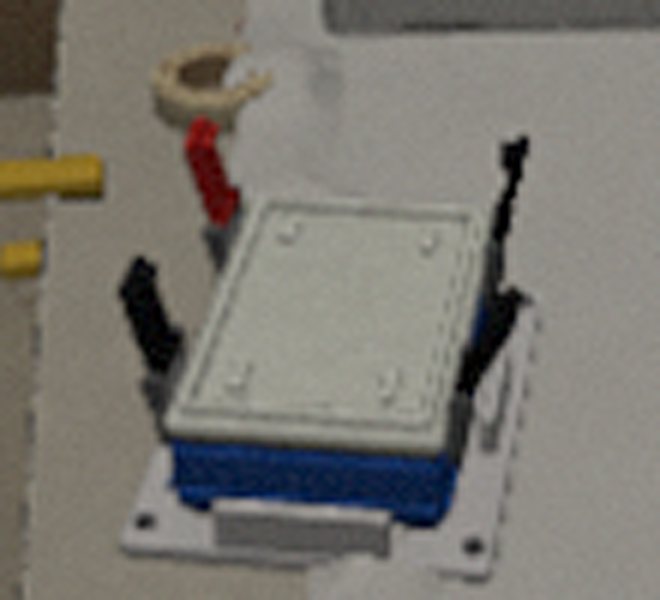

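```bash
cat > h.py <<'E'
from plant import robot
import cv2,numpy as np
def proj(n,P):
    c=robot.get_calibration(n);T=np.linalg.inv(np.array(c["world_from_camera"]))
    p=np.c_[np.atleast_2d(P),np.ones(len(np.atleast_2d(P)))]@T.T
    p=p[:,:3]*[1,-1,-1]; f=200/np.tan(np.radians(c["vertical_fov"]/2))
    K=np.array([[f,0,c["cx"]],[0,f,c["cy"]],[0,0,1]])
    return cv2.projectPoints(p,np.zeros(3),np.zeros(3),K,np.array(c["dist"],float))[0][:,0]
E
python3 - <<'E'
from h import *
from scipy.optimize import least_squares
o=lambda L,off:(np.array(L,float)+.5)/6-.5+off
tz=(245,185);sz=(235,135)
# order: cradle (+,-),(-,-),(-,+),(+,+) => far-left, far-right, near-right, near-left
S=np.array([[1,-1],[-1,-1],[-1,1],[1,1]])
holT=o([(178,80),(515,167),(443,440),(105,348)],tz)
lidT=o([(165,107),(500,190),(440,412),(108,335)],tz)
plS=o([(490,575),(122,545)],sz)  # plate corners far-right, near-right
holS=o([(474,546),(145,521)],sz)
lidS=o([(490,208),(443,443),(168,425),(262,198)],sz)
def W(v,xy,z):
    c,s=np.cos(v[2]),np.sin(v[2]);xy=np.atleast_2d(xy)
    return np.c_[v[0]+c*xy[:,0]-s*xy[:,1],v[1]+s*xy[:,0]+c*xy[:,1],np.full(len(xy),z)]
def r(v):
    h=S*[v[3],v[4]];l=S*[.08,.055];zl=.066+v[5]
    return np.concatenate([proj("top",W(v,h,v[6]))-holT,proj("side",W(v,h[1:3],v[6]))-holS,
      proj("top",W(v,l,zl))-lidT,proj("side",W(v,l,zl))-lidS]).ravel()
f=least_squares(r,[.5,-.15,1.4,.09,.065,0,.005],loss="soft_l1",x_scale=[.1,.1,.1,.01,.01,.01,.01])
v=f.x;print(np.round(v,4));print(np.round(r(v).reshape(-1,2),1).tolist())
c,s=np.cos(v[2]),np.sin(v[2])
for n,p in dict(red=(52,60),opp=(-52,-60),third=(52,-60),fourth=(-52,60)).items():
    print(n,np.round(W(v,np.array(p)/1e3,.074+v[5])[0],4))
# inward direction of red = -cradle y ; tilts: clip ends in side view
e={'red':((205,125),(52,60)),'opp':((517,298),(-52,-60)),'third':((515,145),(52,-60)),'fourth':((140,265),(-52,60))}
for n,(px,p) in e.items():
    q=o([px],sz)[0]
    best=min((np.linalg.norm(proj("side",W(v,np.array([p[0],p[1]+np.sign(p[1])*42*-np.cos(a)])/1e3,.074+v[5]+.042*np.sin(a)))[0]-q),a) for a in np.linspace(1.2,2.3,56))
    print(n,best)
print("tape,screw",)
E
```

```text
[ 0.5201 -0.1914  1.3215  0.0827  0.0662 -0.0071  0.0099]
[[-0.3, -0.0], [-0.3, -0.1], [0.1, -0.3], [-0.1, 0.5], [-0.0, -0.0], [0.0, 0.1], [-0.4, -1.8], [0.8, -0.9], [0.7, 1.5], [-1.3, -0.4], [0.8, 0.8], [0.1, 0.2], [-1.1, -0.2], [-2.1, -0.0]]
red [ 0.4748 -0.1263  0.0669]
opp [ 0.5655 -0.2566  0.0669]
third [ 0.5911 -0.1559  0.0669]
fourth [ 0.4492 -0.227   0.0669]
red (np.float64(1.4046571357312432), np.float64(1.66))
opp (np.float64(1.854676882972953), np.float64(2.0199999999999996))
third (np.float64(1.234923741599782), np.float64(1.7399999999999998))
fourth (np.float64(1.7650362747165058), np.float64(1.68))
tape,screw
```

The layout is clear. The tool's axes already line up with the cradle: tool x ≈ inward from the red side, tool y ≈ -cradle x. I'll go via a waypoint so the arm doesn't come too close to its base.

play_rows --rows '[{"x": 50, "y": 34, "z": 0, "claw": 0}, {"x": 100, "y": 70, "z": 0, "claw": 0}, {"x": 150, "y": 110, "z": 0, "claw": 0}, {"x": 200, "y": 150, "z": 0, "claw": 0}, {"x": 250, "y": 190, "z": 0, "claw": 0}, {"x": 305, "y": 230, "z": 0, "claw": 0}, {"x": 360, "y": 272, "z": 0, "claw": 0}, {"x": 380, "y": 330, "z": 0, "claw": 0}, {"x": 400, "y": 390, "z": 0, "claw": 0}, {"x": 415, "y": 450, "z": 0, "claw": 0}]'

```text
$.rows[0]: bad value
```

play_rows --rows '[{"ax": 0, "ay": 0, "az": 0, "x": 50, "y": 34, "z": 0, "claw": 0}, {"ax": 0, "ay": 0, "az": 0, "x": 100, "y": 70, "z": 0, "claw": 0}, {"ax": 0, "ay": 0, "az": 0, "x": 150, "y": 110, "z": 0, "claw": 0}, {"ax": 0, "ay": 0, "az": 0, "x": 200, "y": 150, "z": 0, "claw": 0}, {"ax": 0, "ay": 0, "az": 0, "x": 250, "y": 190, "z": 0, "claw": 0}, {"ax": 0, "ay": 0, "az": 0, "x": 305, "y": 230, "z": 0, "claw": 0}, {"ax": 0, "ay": 0, "az": 0, "x": 360, "y": 272, "z": 0, "claw": 0}, {"ax": 0, "ay": 0, "az": 0, "x": 380, "y": 330, "z": 0, "claw": 0}, {"ax": 0, "ay": 0, "az": 0, "x": 400, "y": 390, "z": 0, "claw": 0}, {"ax": 0, "ay": 0, "az": 0, "x": 415, "y": 450, "z": 0, "claw": 0}]' --newtons 10

```text
clock: 1.35
position: [0.4577, 0.1257, 0.1983]
orientation: [0.0, 0.992, -0.126, -0.0]
wrist_force: [1.1, -0.3, 0.3]
finger_gap: 0.0004
gripper_force: 0.0
```

play_rows --rows '[{"ax": 0, "ay": 0, "az": 0, "x": 8, "y": 57, "z": 0, "claw": 0}, {"ax": 0, "ay": 0, "az": 0, "x": 15, "y": 114, "z": 0, "claw": 0}, {"ax": 0, "ay": 0, "az": 0, "x": 22, "y": 171, "z": 0, "claw": 0}, {"ax": 0, "ay": 0, "az": 0, "x": 28, "y": 215, "z": 0, "claw": 0}, {"ax": 0, "ay": 0, "az": 0, "x": 31, "y": 228, "z": 0, "claw": 0}, {"ax": 0, "ay": 0, "az": 0, "x": 31, "y": 228, "z": 0, "claw": 0}, {"ax": 0, "ay": 0, "az": 0, "x": 31, "y": 228, "z": 0, "claw": 0}]'

```text
clock: 2.22
position: [0.4312, -0.1, 0.1984]
orientation: [-0.0, 0.992, -0.125, -0.0]
wrist_force: [0.5, 1.8, 0.1]
finger_gap: 0.0006
gripper_force: 0.0
```

```bash
cat >> h.py <<'E'
def rel():
    s=robot.sense();p=s["position"];c=np.array([.5201,-.1914]);a=1.3215
    ex=np.array([np.cos(a),np.sin(a)]);ey=np.array([-ex[1],ex[0]]);d=p[:2]-c
    print("cradle xy mm",np.round(1e3*np.array([d@ex,d@ey]),1),"z",round(1e3*p[2],1),"F",np.round(s["wrist_force"],1),"t",s["clock"])
E
python3 -c "
from h import *
rel();cv2.imwrite('pics/a.png',cv2.resize(robot.grab_frame('side')[60:260,200:420],(660,600),interpolation=cv2.INTER_CUBIC))"
```

```text
cradle xy mm [ 66.6 108.7] z 198.4 F [0.5 1.8 0.1] t 2.225
```

View pics/a.png

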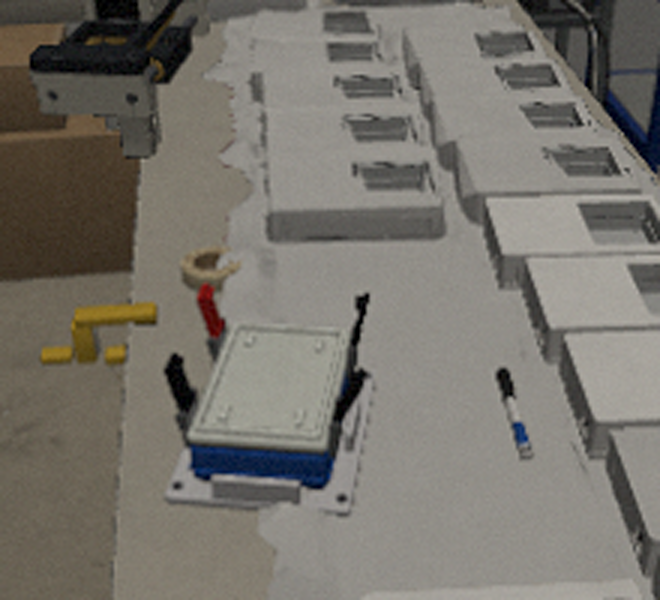

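```bash
python3 -c "
from h import *
rel();print(proj('side',[robot.sense()['position'],[.4748,-.1263,.109],[.52,-.19,0.06]]),proj('top',[robot.sense()['position']]))"
```

```text
cradle xy mm [ 66.8 108.7] z 198.5 F [-0.8  0.1  0.4] t 2.275
[[248.64285326 120.81733729]
 [270.23539483 156.81427126]
 [290.9515598  185.79354949]] [[251.62080377 265.87568928]]
```

```bash
python3 -c "
from h import *
a=robot.grab_frame('side');b=robot.grab_frame('top')
cv2.imwrite('pics/b.png',np.hstack([cv2.resize(a[75:145,215:285],(400,400),interpolation=cv2.INTER_CUBIC),cv2.resize(b[205:295,205:295],(400,400),interpolation=cv2.INTER_CUBIC)]));rel()"
```

```text
cradle xy mm [ 66.8 108.7] z 198.5 F [-0.8  0.6 -0.3] t 2.375
```

View pics/b.png

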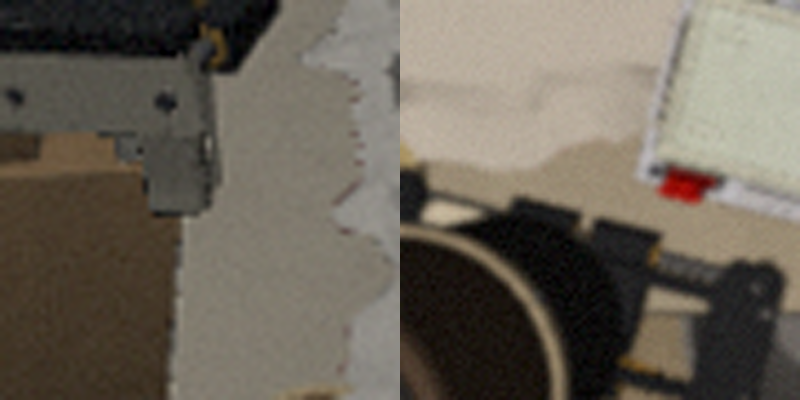

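play_rows --rows '[{"ax": 0, "ay": 0, "az": 0, "x": 4, "y": 15, "z": 30, "claw": 0}, {"ax": 0, "ay": 0, "az": 0, "x": 4, "y": 15, "z": 75, "claw": 0}, {"ax": 0, "ay": 0, "az": 0, "x": 4, "y": 15, "z": 110, "claw": 0}, {"ax": 0, "ay": 0, "az": 0, "x": 4, "y": 15, "z": 110, "claw": 0}, {"ax": 0, "ay": 0, "az": 0, "x": 4, "y": 15, "z": 110, "claw": 0}]'

```text
clock: 3.0
position: [0.4323, -0.1159, 0.0898]
orientation: [0.0, 0.992, -0.125, 0.001]
wrist_force: [0.6, 0.4, 1.1]
finger_gap: 0.0008
gripper_force: 0.0
```

```bash
python3 -c "
from h import *
rel();print(proj('side',[robot.sense()['position']]),proj('top',[robot.sense()['position']]))
a=robot.grab_frame('side');b=robot.grab_frame('top')
cv2.imwrite('pics/c.png',np.hstack([cv2.resize(a[125:205,225:305],(400,400),interpolation=cv2.INTER_CUBIC),cv2.resize(b[205:295,225:315],(400,400),interpolation=cv2.INTER_CUBIC)]))"
```

```text
cradle xy mm [ 51.5 103.7] z 89.8 F [0.6 0.4 1.1] t 3.0
[[254.14535707 162.34914939]] [[265.23271649 261.22462762]]
```

View pics/c.png

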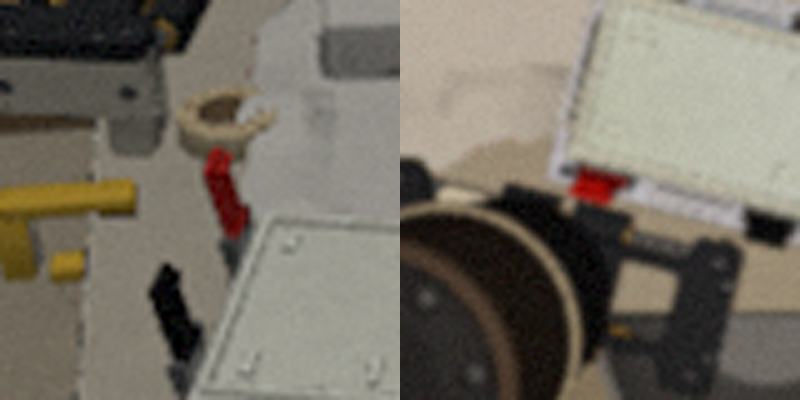

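play_rows --rows '[{"ax": 0, "ay": 0, "az": 0, "x": 10, "y": 0, "z": 2, "claw": 0}, {"ax": 0, "ay": 0, "az": 0, "x": 20, "y": 0, "z": 2, "claw": 0}, {"ax": 0, "ay": 0, "az": 0, "x": 30, "y": 0, "z": 2, "claw": 0}, {"ax": 0, "ay": 0, "az": 0, "x": 40, "y": 0, "z": 2, "claw": 0}, {"ax": 0, "ay": 0, "az": 0, "x": 48, "y": 0, "z": 2, "claw": 0}, {"ax": 0, "ay": 0, "az": 0, "x": 48, "y": 0, "z": 2, "claw": 0}]'

```text
clock: 3.85
position: [0.4781, -0.1284, 0.0863]
orientation: [0.0, 0.992, -0.126, -0.0]
wrist_force: [-0.6, 0.5, -0.2]
finger_gap: 0.0004
gripper_force: 0.0
```

```bash
python3 -c "
from h import *
rel();print(proj('side',[robot.sense()['position']]),proj('top',[robot.sense()['position']]))
a=robot.grab_frame('side');b=robot.grab_frame('top')
cv2.imwrite('pics/d.png',np.hstack([cv2.resize(a[125:205,225:305],(400,400),interpolation=cv2.INTER_CUBIC),cv2.resize(b[195:285,235:325],(400,400),interpolation=cv2.INTER_CUBIC)]))"
```

```text
cradle xy mm [50.7 56.2] z 86.3 F [-0.6  0.5 -0.2] t 3.85
[[272.35003391 164.74340079]] [[270.330685   243.58106135]]
```

View pics/d.png

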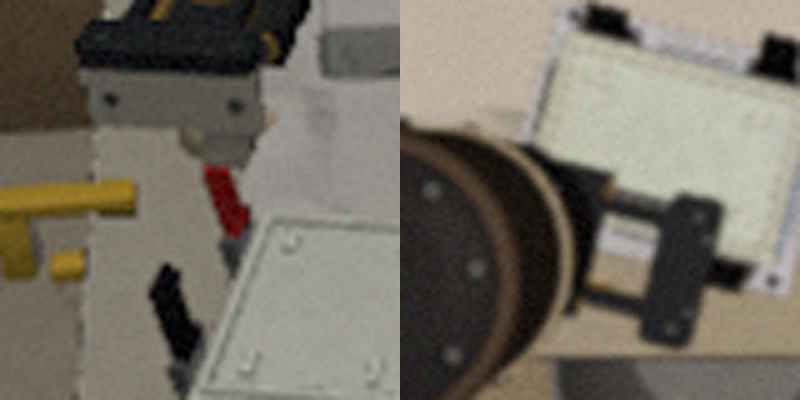

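```bash
python3 -c "
from h import *
from scipy.spatial.transform import Rotation as R
s=robot.sense();q=s['orientation'];M=R.from_quat([*q[1:],q[0]])
for dz in(0,.02,.03):
  P=s['position']+[0,0,dz]+M.apply([[-.0095,.021,0],[.0095,.021,0],[-.0095,.0,0],[.0095,.0,0],[-.039,.0965,-.066],[.039,.0965,-.066]])
  print(dz,(proj('side',P)-[225,125]).round(1).tolist(), ((proj('side',P)-[225,125])*5).round(0).tolist())
"
```

```text
0 [[41.5, 44.0], [48.9, 44.5], [43.4, 39.5], [50.7, 40.0], [17.9, 37.1], [52.0, 39.2]] [[207.0, 220.0], [244.0, 222.0], [217.0, 197.0], [253.0, 200.0], [90.0, 185.0], [260.0, 196.0]]
0.02 [[40.7, 37.3], [48.2, 37.7], [42.7, 32.8], [50.1, 33.3], [16.7, 29.4], [51.3, 31.5]] [[203.0, 186.0], [241.0, 189.0], [213.0, 164.0], [250.0, 166.0], [83.0, 147.0], [256.0, 157.0]]
0.03 [[40.3, 33.8], [47.9, 34.3], [42.3, 29.4], [49.7, 29.8], [16.1, 25.5], [50.9, 27.5]] [[202.0, 169.0], [239.0, 171.0], [212.0, 147.0], [249.0, 149.0], [80.0, 128.0], [254.0, 138.0]]
```

```bash
python3 -c "
from h import *
from scipy.spatial.transform import Rotation as R
s=robot.sense();q=s['orientation'];M=R.from_quat([*q[1:],q[0]])
for d in([0,0,0],[0,0,.03],[0,.03,0],[0,.04,0]):
 for h in(.066,.1,.13):
  P=s['position']+d+M.apply([[-.039,.0965,-h],[.039,.0965,-h],[0,0,-h]])
  print(d,h,((proj('top',P)-[235,195])*400/90+[400,0]).round(0).tolist(),((proj('side',P)-[225,125])*5).round(0).tolist())
"
```

```text
[0, 0, 0] 0.066 [[693.0, 336.0], [729.0, 198.0], [541.0, 222.0]] [[90.0, 185.0], [260.0, 196.0], [224.0, 85.0]]
[0, 0, 0] 0.1 [[690.0, 343.0], [727.0, 200.0], [532.0, 225.0]] [[79.0, 120.0], [254.0, 130.0], [218.0, 22.0]]
[0, 0, 0] 0.13 [[687.0, 350.0], [726.0, 202.0], [524.0, 228.0]] [[70.0, 59.0], [248.0, 68.0], [212.0, -36.0]]
[0, 0, 0.03] 0.066 [[690.0, 342.0], [727.0, 200.0], [533.0, 225.0]] [[80.0, 128.0], [254.0, 138.0], [218.0, 30.0]]
[0, 0, 0.03] 0.1 [[687.0, 350.0], [726.0, 202.0], [524.0, 228.0]] [[70.0, 59.0], [248.0, 68.0], [212.0, -36.0]]
[0, 0, 0.03] 0.13 [[684.0, 358.0], [724.0, 204.0], [515.0, 231.0]] [[60.0, -5.0], [242.0, 4.0], [206.0, -96.0]]
[0, 0.03, 0] 0.066 [[638.0, 336.0], [674.0, 198.0], [487.0, 222.0]] [[92.0, 151.0], [257.0, 161.0], [222.0, 56.0]]
[0, 0.03, 0] 0.1 [[633.0, 343.0], [671.0, 200.0], [476.0, 225.0]] [[82.0, 86.0], [251.0, 96.0], [216.0, -6.0]]
[0, 0.03, 0] 0.13 [[628.0, 350.0], [667.0, 201.0], [465.0, 228.0]] [[73.0, 26.0], [246.0, 35.0], [211.0, -63.0]]
[0, 0.04, 0] 0.066 [[620.0, 336.0], [656.0, 198.0], [469.0, 222.0]] [[93.0, 140.0], [257.0, 149.0], [222.0, 46.0]]
[0, 0.04, 0] 0.1 [[614.0, 343.0], [652.0, 200.0], [457.0, 225.0]] [[83.0, 75.0], [251.0, 85.0], [216.0, -15.0]]
[0, 0.04, 0] 0.13 [[609.0, 350.0], [648.0, 201.0], [446.0, 228.0]] [[74.0, 16.0], [245.0, 25.0], [210.0, -71.0]]
```

The pictures show the real tip is about 28 mm higher than the reported z, and the finger passed over the clip without touching it. I'll back out, go lower and repeat the fold.

play_rows --rows '[{"ax": 0, "ay": 0, "az": 0, "x": -30, "y": 0, "z": 0, "claw": 0}, {"ax": 0, "ay": 0, "az": 0, "x": -50, "y": 0, "z": 0, "claw": 0}, {"ax": 0, "ay": 0, "az": 0, "x": -50, "y": 0, "z": 14, "claw": 0}, {"ax": 0, "ay": 0, "az": 0, "x": -50, "y": 0, "z": 26, "claw": 0}, {"ax": 0, "ay": 0, "az": 0, "x": -50, "y": 0, "z": 26, "claw": 0}, {"ax": 0, "ay": 0, "az": 0, "x": -40, "y": 0, "z": 26, "claw": 0}, {"ax": 0, "ay": 0, "az": 0, "x": -30, "y": 0, "z": 26, "claw": 0}, {"ax": 0, "ay": 0, "az": 0, "x": -20, "y": 0, "z": 26, "claw": 0}, {"ax": 0, "ay": 0, "az": 0, "x": -10, "y": 0, "z": 26, "claw": 0}, {"ax": 0, "ay": 0, "az": 0, "x": -10, "y": 0, "z": 26, "claw": 0}]'

```text
clock: 5.2
position: [0.4687, -0.1259, 0.0604]
orientation: [0.0, 0.992, -0.126, -0.0]
wrist_force: [-0.3, -0.5, -0.0]
finger_gap: 0.0006
gripper_force: 0.0
```

```bash
python3 -c "
from h import *
rel()
a=robot.grab_frame('side');b=robot.grab_frame('top')
cv2.imwrite('pics/e.png',np.hstack([cv2.resize(a[125:205,225:305],(400,400),interpolation=cv2.INTER_CUBIC),cv2.resize(b[195:285,235:325],(400,400),interpolation=cv2.INTER_CUBIC)]))"
```

```text
cradle xy mm [50.8 65.9] z 60.4 F [-0.3 -0.5 -0. ] t 5.2
```

View pics/e.png

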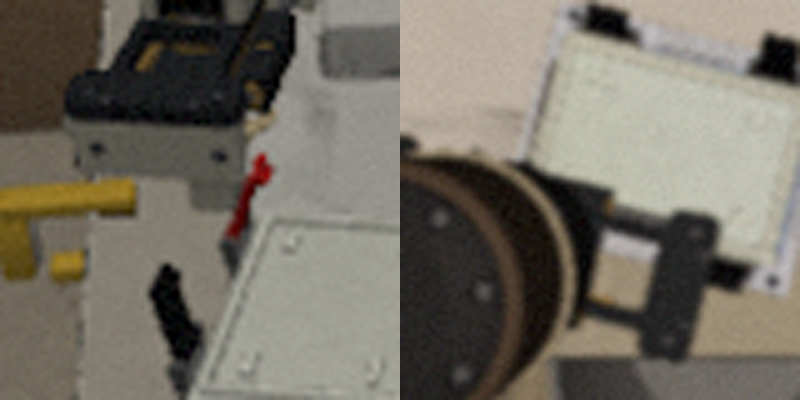

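The red clip at (250,190) is now swinging inward, so the height is right. I'll carry on over.

play_rows --rows '[{"ax": 0, "ay": 0, "az": 0, "x": 10, "y": 0, "z": 0, "claw": 0}, {"ax": 0, "ay": 0, "az": 0, "x": 20, "y": 0, "z": 0, "claw": 0}, {"ax": 0, "ay": 0, "az": 0, "x": 30, "y": 0, "z": 0, "claw": 0}, {"ax": 0, "ay": 0, "az": 0, "x": 40, "y": 0, "z": 0, "claw": 0}, {"ax": 0, "ay": 0, "az": 0, "x": 40, "y": 0, "z": 0, "claw": 0}, {"ax": 0, "ay": 0, "az": 0, "x": 40, "y": 0, "z": 0, "claw": 0}]'

```text
clock: 6.05
position: [0.5067, -0.1357, 0.0605]
orientation: [-0.0, 0.992, -0.126, -0.0]
wrist_force: [0.5, -1.0, -0.1]
finger_gap: 0.0008
gripper_force: 0.1
```

play_rows --rows '[{"ax": 0, "ay": 0, "az": 0, "x": 0, "y": 0, "z": 1, "claw": 0}, {"ax": 0, "ay": 0, "az": 0, "x": 0, "y": 0, "z": 2, "claw": 0}, {"ax": 0, "ay": 0, "az": 0, "x": 0, "y": 0, "z": 2, "claw": 0}, {"ax": 0, "ay": 0, "az": 0, "x": 0, "y": 0, "z": 2, "claw": 0}]'

```text
clock: 6.55
position: [0.5066, -0.1356, 0.0585]
orientation: [-0.0, 0.992, -0.126, -0.0]
wrist_force: [0.1, 0.2, -0.1]
finger_gap: 0.0007
gripper_force: 0.0
```

```bash
python3 -c "
from h import *
rel()"
```

```text
cradle xy mm [50.7 26.8] z 58.5 F [ 0.1  0.2 -0.1] t 6.55
```

play_rows --rows '[{"ax": 0, "ay": 0, "az": 0, "x": 0, "y": 0, "z": 1, "claw": 0}, {"ax": 0, "ay": 0, "az": 0, "x": 0, "y": 0, "z": 2, "claw": 0}, {"ax": 0, "ay": 0, "az": 0, "x": 0, "y": 0, "z": 2, "claw": 0}, {"ax": 0, "ay": 0, "az": 0, "x": 0, "y": 0, "z": 2, "claw": 0}]'

```text
clock: 7.05
position: [0.5067, -0.1357, 0.0565]
orientation: [0.0, 0.992, -0.126, -0.0]
wrist_force: [-0.8, -0.2, -0.1]
finger_gap: 0.0006
gripper_force: 0.0
```

play_rows --rows '[{"ax": 0, "ay": 0, "az": 0, "x": 0, "y": 0, "z": 1, "claw": 0}, {"ax": 0, "ay": 0, "az": 0, "x": 0, "y": 0, "z": 2, "claw": 0}, {"ax": 0, "ay": 0, "az": 0, "x": 0, "y": 0, "z": 2, "claw": 0}, {"ax": 0, "ay": 0, "az": 0, "x": 0, "y": 0, "z": 2, "claw": 0}]'

```text
clock: 7.55
position: [0.5066, -0.1357, 0.0545]
orientation: [0.0, 0.992, -0.126, -0.0]
wrist_force: [-0.5, -0.3, 0.6]
finger_gap: 0.0004
gripper_force: 0.0
```

play_rows --rows '[{"ax": 0, "ay": 0, "az": 0, "x": 0, "y": 0, "z": 1, "claw": 0}, {"ax": 0, "ay": 0, "az": 0, "x": 0, "y": 0, "z": 2, "claw": 0}, {"ax": 0, "ay": 0, "az": 0, "x": 0, "y": 0, "z": 2, "claw": 0}, {"ax": 0, "ay": 0, "az": 0, "x": 0, "y": 0, "z": 2, "claw": 0}]'

```text
clock: 8.05
position: [0.5066, -0.1357, 0.0525]
orientation: [0.0, 0.992, -0.126, -0.0]
wrist_force: [-0.5, 0.3, -0.9]
finger_gap: 0.0006
gripper_force: 0.0
```

play_rows --rows '[{"ax": 0, "ay": 0, "az": 0, "x": 0, "y": 0, "z": 1, "claw": 0}, {"ax": 0, "ay": 0, "az": 0, "x": 0, "y": 0, "z": 1, "claw": 0}, {"ax": 0, "ay": 0, "az": 0, "x": 0, "y": 0, "z": 1, "claw": 0}]'

```text
clock: 8.43
position: [0.5068, -0.1357, 0.0517]
orientation: [-0.0, 0.992, -0.126, 0.0]
wrist_force: [0.2, 0.1, 0.5]
finger_gap: 0.0004
gripper_force: 0.7
```

play_rows --rows '[{"ax": 0, "ay": 0, "az": 0, "x": 0, "y": 0, "z": 1, "claw": 0}, {"ax": 0, "ay": 0, "az": 0, "x": 0, "y": 0, "z": 2, "claw": 0}, {"ax": 0, "ay": 0, "az": 0, "x": 0, "y": 0, "z": 2, "claw": 0}, {"ax": 0, "ay": 0, "az": 0, "x": 0, "y": 0, "z": 2, "claw": 0}]'

```text
clock: 8.93
position: [0.5071, -0.1357, 0.0497]
orientation: [-0.0, 0.992, -0.126, 0.0]
wrist_force: [2.0, -0.9, 2.3]
finger_gap: 0.0009
gripper_force: 1.1
```

play_rows --rows '[{"ax": 0, "ay": 0, "az": 0, "x": 0, "y": 0, "z": 1, "claw": 0}, {"ax": 0, "ay": 0, "az": 0, "x": 0, "y": 0, "z": 1, "claw": 0}, {"ax": 0, "ay": 0, "az": 0, "x": 0, "y": 0, "z": 1, "claw": 0}]'

```text
clock: 9.3
position: [0.5068, -0.1356, 0.0485]
orientation: [-0.0, 0.992, -0.126, 0.0]
wrist_force: [1.2, -0.0, 1.4]
finger_gap: 0.0006
gripper_force: 1.0
```

play_rows --rows '[{"ax": 0, "ay": 0, "az": 0, "x": 0, "y": 0, "z": 1, "claw": 0}, {"ax": 0, "ay": 0, "az": 0, "x": 0, "y": 0, "z": 1, "claw": 0}, {"ax": 0, "ay": 0, "az": 0, "x": 0, "y": 0, "z": 1, "claw": 0}]'

```text
clock: 9.68
position: [0.5065, -0.1356, 0.0474]
orientation: [-0.0, 0.992, -0.126, -0.0]
wrist_force: [1.3, 0.1, 1.6]
finger_gap: 0.0004
gripper_force: 0.7
```

play_rows --rows '[{"ax": 0, "ay": 0, "az": 0, "x": 0, "y": 0, "z": 1, "claw": 0}, {"ax": 0, "ay": 0, "az": 0, "x": 0, "y": 0, "z": 1, "claw": 0}, {"ax": 0, "ay": 0, "az": 0, "x": 0, "y": 0, "z": 1, "claw": 0}]'

```text
clock: 10.05
position: [0.5064, -0.1357, 0.0464]
orientation: [0.0, 0.992, -0.126, -0.0]
wrist_force: [0.1, -0.0, 0.4]
finger_gap: 0.0007
gripper_force: 0.3
```

play_rows --rows '[{"ax": 0, "ay": 0, "az": 0, "x": 0, "y": 0, "z": 1, "claw": 0}, {"ax": 0, "ay": 0, "az": 0, "x": 0, "y": 0, "z": 1, "claw": 0}, {"ax": 0, "ay": 0, "az": 0, "x": 0, "y": 0, "z": 1, "claw": 0}]'

```text
clock: 10.42
position: [0.5064, -0.1357, 0.0454]
orientation: [0.0, 0.992, -0.126, -0.0]
wrist_force: [0.5, 0.5, -0.4]
finger_gap: 0.0002
gripper_force: 0.0
```

play_rows --rows '[{"ax": 0, "ay": 0, "az": 0, "x": 0, "y": 0, "z": 1, "claw": 0}, {"ax": 0, "ay": 0, "az": 0, "x": 0, "y": 0, "z": 1, "claw": 0}, {"ax": 0, "ay": 0, "az": 0, "x": 0, "y": 0, "z": 1, "claw": 0}]'

```text
clock: 10.8
position: [0.5067, -0.1357, 0.0445]
orientation: [-0.0, 0.992, -0.126, -0.0]
wrist_force: [1.0, 1.1, 0.4]
finger_gap: 0.0006
gripper_force: 0.0
```

play_rows --rows '[{"ax": 0, "ay": 0, "az": 0, "x": 0, "y": 0, "z": 1, "claw": 0}, {"ax": 0, "ay": 0, "az": 0, "x": 0, "y": 0, "z": 1, "claw": 0}, {"ax": 0, "ay": 0, "az": 0, "x": 0, "y": 0, "z": 1, "claw": 0}]'

```text
clock: 11.18
position: [0.5067, -0.1357, 0.0443]
orientation: [0.0, 0.992, -0.125, 0.0]
wrist_force: [-3.1, 2.1, 8.9]
finger_gap: 0.0005
gripper_force: 4.1
```

play_rows --rows '[{"ax": 0, "ay": 0, "az": 0, "x": 0, "y": 0, "z": 1, "claw": 0}, {"ax": 0, "ay": 0, "az": 0, "x": 0, "y": 0, "z": 1, "claw": 0}, {"ax": 0, "ay": 0, "az": 0, "x": 0, "y": 0, "z": 1, "claw": 0}]'

```text
clock: 11.55
position: [0.5068, -0.1357, 0.0441]
orientation: [0.0, 0.992, -0.125, 0.0]
wrist_force: [-5.5, 2.2, 16.1]
finger_gap: 0.0005
gripper_force: 8.3
```

The force peaked, fell away, and then contact became hard at reported z ≈ 44.4 mm, which means the red clip has clicked home. I'll lift off and go to the far side of the opposite clip.

play_rows --rows '[{"ax": 0, "ay": 0, "az": 0, "x": 0, "y": 0, "z": -40, "claw": 0}, {"ax": 0, "ay": 0, "az": 0, "x": 0, "y": 0, "z": -85, "claw": 0}, {"ax": 0, "ay": 0, "az": 0, "x": 40, "y": 35, "z": -85, "claw": 0}, {"ax": 0, "ay": 0, "az": 0, "x": 80, "y": 70, "z": -85, "claw": 0}, {"ax": 0, "ay": 0, "az": 0, "x": 120, "y": 100, "z": -85, "claw": 0}, {"ax": 0, "ay": 0, "az": 0, "x": 134, "y": 103, "z": -85, "claw": 0}, {"ax": 0, "ay": 0, "az": 0, "x": 134, "y": 103, "z": -85, "claw": 0}, {"ax": 0, "ay": 0, "az": 0, "x": 134, "y": 103, "z": -85, "claw": 0}]'

```text
clock: 12.55
position: [0.6102, -0.2681, 0.1274]
orientation: [-0.0, 0.992, -0.125, -0.0]
wrist_force: [-0.3, 0.3, -0.7]
finger_gap: 0.0004
gripper_force: 0.0
```

```bash
python3 -c "
from h import *
rel()
for f in('0','1'):
  a=cv2.imread('pics/side0.png') if f=='0' else robot.grab_frame('side')
  a=a.astype(int)[130:200,250:320]; m=(a[...,2]>90)&(a[...,1]<60)&(a[...,0]<60); y,x=np.nonzero(m)
  print(m.sum(), x.min()+250 if m.sum() else 0,x.max()+250 if m.sum() else 0,y.min()+130 if m.sum() else 0,y.max()+130 if m.sum() else 0)
c=np.array([.5201,-.1914]);t=1.3215;ex=np.array([np.cos(t),np.sin(t)]);ey=np.array([-ex[1],ex[0]])
for z in (.065,.071):print([proj('side',[[*(c+ex*X/1e3+ey*Y/1e3),z]]).round(1).tolist() for X in(39,65) for Y in(60,18)])
"
```

```text
cradle xy mm [ -52.1 -106.2] z 127.4 F [-0.3  0.3 -0.7] t 12.55
27 266 273 155 170
100 270 287 166 173
[[[270.6, 174.1]], [[286.7, 175.1]], [[272.8, 168.6]], [[288.6, 169.5]]]
[[[270.4, 172.2]], [[286.6, 173.2]], [[272.6, 166.7]], [[288.5, 167.6]]]
```

The side view shows red lying flat. Next I'll fold the opposite clip.

play_rows --rows '[{"ax": 0, "ay": 0, "az": 0, "x": 0, "y": 0, "z": 40, "claw": 0}, {"ax": 0, "ay": 0, "az": 0, "x": 0, "y": 0, "z": 67, "claw": 0}, {"ax": 0, "ay": 0, "az": 0, "x": 0, "y": 0, "z": 67, "claw": 0}, {"ax": 0, "ay": 0, "az": 0, "x": -12, "y": 0, "z": 67, "claw": 0}, {"ax": 0, "ay": 0, "az": 0, "x": -24, "y": 0, "z": 67, "claw": 0}, {"ax": 0, "ay": 0, "az": 0, "x": -36, "y": 0, "z": 67, "claw": 0}, {"ax": 0, "ay": 0, "az": 0, "x": -48, "y": 0, "z": 67, "claw": 0}, {"ax": 0, "ay": 0, "az": 0, "x": -60, "y": 0, "z": 67, "claw": 0}, {"ax": 0, "ay": 0, "az": 0, "x": -70, "y": 0, "z": 67, "claw": 0}, {"ax": 0, "ay": 0, "az": 0, "x": -80, "y": 0, "z": 67, "claw": 0}]'

```text
clock: 13.85
position: [0.5325, -0.2487, 0.0605]
orientation: [-0.0, 0.992, -0.126, -0.0]
wrist_force: [1.0, -0.5, 0.1]
finger_gap: 0.0005
gripper_force: 0.1
```

play_rows --rows '[{"ax": 0, "ay": 0, "az": 0, "x": 0, "y": 0, "z": 2, "claw": 0}, {"ax": 0, "ay": 0, "az": 0, "x": 0, "y": 0, "z": 4, "claw": 0}, {"ax": 0, "ay": 0, "az": 0, "x": 0, "y": 0, "z": 6, "claw": 0}, {"ax": 0, "ay": 0, "az": 0, "x": 0, "y": 0, "z": 7, "claw": 0}, {"ax": 0, "ay": 0, "az": 0, "x": 0, "y": 0, "z": 7, "claw": 0}]'

```text
clock: 14.48
position: [0.5334, -0.2489, 0.0533]
orientation: [0.0, 0.992, -0.126, -0.0]
wrist_force: [-0.2, -0.2, -0.5]
finger_gap: 0.0005
gripper_force: 0.0
```

```bash
python3 -c "
from h import *
rel()"
```

```text
cradle xy mm [-52.5 -27.1] z 53.3 F [-0.2 -0.2 -0.5] t 14.475
```

play_rows --rows '[{"ax": 0, "ay": 0, "az": 0, "x": 0, "y": 0, "z": 1, "claw": 0}, {"ax": 0, "ay": 0, "az": 0, "x": 0, "y": 0, "z": 2, "claw": 0}, {"ax": 0, "ay": 0, "az": 0, "x": 0, "y": 0, "z": 3, "claw": 0}, {"ax": 0, "ay": 0, "az": 0, "x": 0, "y": 0, "z": 4, "claw": 0}, {"ax": 0, "ay": 0, "az": 0, "x": 0, "y": 0, "z": 4, "claw": 0}]'

```text
clock: 15.1
position: [0.533, -0.2489, 0.0499]
orientation: [0.0, 0.992, -0.125, -0.0]
wrist_force: [-2.6, 1.7, 5.6]
finger_gap: 0.0004
gripper_force: 2.6
```

play_rows --rows '[{"ax": 0, "ay": 0, "az": 0, "x": 0, "y": 0, "z": 1, "claw": 0}, {"ax": 0, "ay": 0, "az": 0, "x": 0, "y": 0, "z": 2, "claw": 0}, {"ax": 0, "ay": 0, "az": 0, "x": 0, "y": 0, "z": 3, "claw": 0}, {"ax": 0, "ay": 0, "az": 0, "x": 0, "y": 0, "z": 3, "claw": 0}]'

```text
clock: 15.6
position: [0.5335, -0.2489, 0.0463]
orientation: [-0.0, 0.992, -0.126, 0.0]
wrist_force: [0.2, -0.4, -0.3]
finger_gap: 0.0002
gripper_force: 0.0
```

play_rows --rows '[{"ax": 0, "ay": 0, "az": 0, "x": 0, "y": 0, "z": 1, "claw": 0}, {"ax": 0, "ay": 0, "az": 0, "x": 0, "y": 0, "z": 2, "claw": 0}, {"ax": 0, "ay": 0, "az": 0, "x": 0, "y": 0, "z": 2.5, "claw": 0}, {"ax": 0, "ay": 0, "az": 0, "x": 0, "y": 0, "z": 2.5, "claw": 0}]'

```text
clock: 16.1
position: [0.5336, -0.2489, 0.0445]
orientation: [0.0, 0.992, -0.125, 0.0]
wrist_force: [-0.7, 1.7, 5.8]
finger_gap: 0.0004
gripper_force: 2.4
```

```bash
python3 -c "
from h import *
rel()"
```

```text
cradle xy mm [-52.4 -27.2] z 44.5 F [-0.7  1.7  5.8] t 16.1
```

Opposite clip is home. Next is the third clip.

play_rows --rows '[{"ax": 0, "ay": 0, "az": 0, "x": 0, "y": 0, "z": -40, "claw": 0}, {"ax": 0, "ay": 0, "az": 0, "x": 0, "y": 0, "z": -84, "claw": 0}, {"ax": 0, "ay": 0, "az": 0, "x": 35, "y": -40, "z": -84, "claw": 0}, {"ax": 0, "ay": 0, "az": 0, "x": 65, "y": -80, "z": -84, "claw": 0}, {"ax": 0, "ay": 0, "az": 0, "x": 79, "y": -104, "z": -84, "claw": 0}, {"ax": 0, "ay": 0, "az": 0, "x": 79, "y": -104, "z": -84, "claw": 0}, {"ax": 0, "ay": 0, "az": 0, "x": 79, "y": -104, "z": -84, "claw": 0}]'

```text
clock: 16.98
position: [0.635, -0.168, 0.1276]
orientation: [0.0, 0.992, -0.126, -0.001]
wrist_force: [-1.3, 0.6, -0.4]
finger_gap: 0.001
gripper_force: 0.0
```

play_rows --rows '[{"ax": 0, "ay": 0, "az": 0, "x": 0, "y": 0, "z": 40, "claw": 0}, {"ax": 0, "ay": 0, "az": 0, "x": 0, "y": 0, "z": 67, "claw": 0}, {"ax": 0, "ay": 0, "az": 0, "x": 0, "y": 0, "z": 67, "claw": 0}, {"ax": 0, "ay": 0, "az": 0, "x": -12, "y": 0, "z": 67, "claw": 0}, {"ax": 0, "ay": 0, "az": 0, "x": -24, "y": 0, "z": 67, "claw": 0}, {"ax": 0, "ay": 0, "az": 0, "x": -36, "y": 0, "z": 67, "claw": 0}, {"ax": 0, "ay": 0, "az": 0, "x": -48, "y": 0, "z": 67, "claw": 0}, {"ax": 0, "ay": 0, "az": 0, "x": -60, "y": 0, "z": 67, "claw": 0}, {"ax": 0, "ay": 0, "az": 0, "x": -70, "y": 0, "z": 67, "claw": 0}, {"ax": 0, "ay": 0, "az": 0, "x": -80, "y": 0, "z": 67, "claw": 0}]'

```text
clock: 18.23
position: [0.5575, -0.1477, 0.061]
orientation: [0.0, 0.992, -0.126, -0.0]
wrist_force: [-0.6, 0.4, -0.4]
finger_gap: 0.0008
gripper_force: 0.1
```

```bash
python3 -c "
from h import *
rel()"
```

```text
cradle xy mm [ 51.6 -25.4] z 61.0 F [-0.6  0.4 -0.4] t 18.225
```

play_rows --rows '[{"ax": 0, "ay": 0, "az": 0, "x": 0, "y": 0, "z": 3, "claw": 0}, {"ax": 0, "ay": 0, "az": 0, "x": 0, "y": 0, "z": 6, "claw": 0}, {"ax": 0, "ay": 0, "az": 0, "x": 0, "y": 0, "z": 8, "claw": 0}, {"ax": 0, "ay": 0, "az": 0, "x": 0, "y": 0, "z": 9, "claw": 0}, {"ax": 0, "ay": 0, "az": 0, "x": 0, "y": 0, "z": 10, "claw": 0}, {"ax": 0, "ay": 0, "az": 0, "x": 0, "y": 0, "z": 11, "claw": 0}, {"ax": 0, "ay": 0, "az": 0, "x": 0, "y": 0, "z": 11, "claw": 0}]'

```text
clock: 19.1
position: [0.5581, -0.1479, 0.0504]
orientation: [0.0, 0.992, -0.126, -0.0]
wrist_force: [-3.1, 0.9, 6.2]
finger_gap: 0.0007
gripper_force: 2.7
```

play_rows --rows '[{"ax": 0, "ay": 0, "az": 0, "x": 0, "y": 0, "z": 1, "claw": 0}, {"ax": 0, "ay": 0, "az": 0, "x": 0, "y": 0, "z": 2, "claw": 0}, {"ax": 0, "ay": 0, "az": 0, "x": 0, "y": 0, "z": 3, "claw": 0}, {"ax": 0, "ay": 0, "az": 0, "x": 0, "y": 0, "z": 3, "claw": 0}]'

```text
clock: 19.6
position: [0.5585, -0.1479, 0.0468]
orientation: [-0.0, 0.992, -0.126, 0.0]
wrist_force: [-0.5, 0.0, 0.5]
finger_gap: 0.0005
gripper_force: 0.0
```

play_rows --rows '[{"ax": 0, "ay": 0, "az": 0, "x": 0, "y": 0, "z": 1, "claw": 0}, {"ax": 0, "ay": 0, "az": 0, "x": 0, "y": 0, "z": 2, "claw": 0}, {"ax": 0, "ay": 0, "az": 0, "x": 0, "y": 0, "z": 2.5, "claw": 0}, {"ax": 0, "ay": 0, "az": 0, "x": 0, "y": 0, "z": 2.5, "claw": 0}]'

```text
clock: 20.1
position: [0.5584, -0.1479, 0.0446]
orientation: [-0.0, 0.992, -0.126, 0.0]
wrist_force: [-0.8, 1.4, 2.3]
finger_gap: 0.0006
gripper_force: 0.8
```

Third clip clicked home. Now the fourth.

play_rows --rows '[{"ax": 0, "ay": 0, "az": 0, "x": 0, "y": 0, "z": -40, "claw": 0}, {"ax": 0, "ay": 0, "az": 0, "x": 0, "y": 0, "z": -83, "claw": 0}, {"ax": 0, "ay": 0, "az": 0, "x": -40, "y": 35, "z": -83, "claw": 0}, {"ax": 0, "ay": 0, "az": 0, "x": -80, "y": 70, "z": -83, "claw": 0}, {"ax": 0, "ay": 0, "az": 0, "x": -118, "y": 100, "z": -83, "claw": 0}, {"ax": 0, "ay": 0, "az": 0, "x": -132, "y": 104, "z": -83, "claw": 0}, {"ax": 0, "ay": 0, "az": 0, "x": -132, "y": 104, "z": -83, "claw": 0}, {"ax": 0, "ay": 0, "az": 0, "x": -132, "y": 104, "z": -83, "claw": 0}]'

```text
clock: 21.1
position: [0.4058, -0.2156, 0.1278]
orientation: [0.0, 0.992, -0.125, 0.0]
wrist_force: [1.2, 0.1, 0.2]
finger_gap: 0.0001
gripper_force: 0.0
```

```bash
python3 -c "
from h import *
rel()"
```

```text
cradle xy mm [-51.6 104.8] z 127.8 F [1.2 0.1 0.2] t 21.1
```

play_rows --rows '[{"ax": 0, "ay": 0, "az": 0, "x": 0, "y": 0, "z": 40, "claw": 0}, {"ax": 0, "ay": 0, "az": 0, "x": 0, "y": 0, "z": 67, "claw": 0}, {"ax": 0, "ay": 0, "az": 0, "x": 0, "y": 0, "z": 67, "claw": 0}, {"ax": 0, "ay": 0, "az": 0, "x": 12, "y": 0, "z": 67, "claw": 0}, {"ax": 0, "ay": 0, "az": 0, "x": 24, "y": 0, "z": 67, "claw": 0}, {"ax": 0, "ay": 0, "az": 0, "x": 36, "y": 0, "z": 67, "claw": 0}, {"ax": 0, "ay": 0, "az": 0, "x": 48, "y": 0, "z": 67, "claw": 0}, {"ax": 0, "ay": 0, "az": 0, "x": 60, "y": 0, "z": 67, "claw": 0}, {"ax": 0, "ay": 0, "az": 0, "x": 70, "y": 0, "z": 67, "claw": 0}, {"ax": 0, "ay": 0, "az": 0, "x": 78, "y": 0, "z": 67, "claw": 0}]'

```text
clock: 22.35
position: [0.4809, -0.2354, 0.0606]
orientation: [0.0, 0.992, -0.126, 0.0]
wrist_force: [-0.7, -0.2, 0.4]
finger_gap: 0.0004
gripper_force: 0.1
```

play_rows --rows '[{"ax": 0, "ay": 0, "az": 0, "x": 0, "y": 0, "z": 3, "claw": 0}, {"ax": 0, "ay": 0, "az": 0, "x": 0, "y": 0, "z": 6, "claw": 0}, {"ax": 0, "ay": 0, "az": 0, "x": 0, "y": 0, "z": 8, "claw": 0}, {"ax": 0, "ay": 0, "az": 0, "x": 0, "y": 0, "z": 9, "claw": 0}, {"ax": 0, "ay": 0, "az": 0, "x": 0, "y": 0, "z": 10, "claw": 0}, {"ax": 0, "ay": 0, "az": 0, "x": 0, "y": 0, "z": 11, "claw": 0}, {"ax": 0, "ay": 0, "az": 0, "x": 0, "y": 0, "z": 11, "claw": 0}]'

```text
clock: 23.22
position: [0.4802, -0.2352, 0.0496]
orientation: [-0.0, 0.992, -0.126, 0.0]
wrist_force: [1.2, -0.8, 0.1]
finger_gap: 0.0007
gripper_force: 0.5
```

play_rows --rows '[{"ax": 0, "ay": 0, "az": 0, "x": 0, "y": 0, "z": 1, "claw": 0}, {"ax": 0, "ay": 0, "az": 0, "x": 0, "y": 0, "z": 2, "claw": 0}, {"ax": 0, "ay": 0, "az": 0, "x": 0, "y": 0, "z": 3, "claw": 0}, {"ax": 0, "ay": 0, "az": 0, "x": 0, "y": 0, "z": 3, "claw": 0}]'

```text
clock: 23.72
position: [0.4798, -0.2351, 0.0462]
orientation: [-0.0, 0.992, -0.126, -0.0]
wrist_force: [-0.1, 0.0, 0.9]
finger_gap: 0.0007
gripper_force: 0.3
```

play_rows --rows '[{"ax": 0, "ay": 0, "az": 0, "x": 0, "y": 0, "z": 1, "claw": 0}, {"ax": 0, "ay": 0, "az": 0, "x": 0, "y": 0, "z": 2, "claw": 0}, {"ax": 0, "ay": 0, "az": 0, "x": 0, "y": 0, "z": 2.5, "claw": 0}, {"ax": 0, "ay": 0, "az": 0, "x": 0, "y": 0, "z": 2.5, "claw": 0}]'

```text
clock: 24.22
position: [0.4798, -0.2351, 0.0445]
orientation: [0.0, 0.992, -0.125, -0.0]
wrist_force: [-2.3, 3.0, 7.5]
finger_gap: 0.0006
gripper_force: 3.7
```

Hard contact is at the same home height. I'll lift away and check with the last picture.

play_rows --rows '[{"ax": 0, "ay": 0, "az": 0, "x": 0, "y": 0, "z": -40, "claw": 0}, {"ax": 0, "ay": 0, "az": 0, "x": 0, "y": 0, "z": -90, "claw": 0}, {"ax": 0, "ay": 0, "az": 0, "x": 0, "y": -60, "z": -120, "claw": 0}, {"ax": 0, "ay": 0, "az": 0, "x": 0, "y": -120, "z": -120, "claw": 0}, {"ax": 0, "ay": 0, "az": 0, "x": 0, "y": -180, "z": -120, "claw": 0}, {"ax": 0, "ay": 0, "az": 0, "x": 0, "y": -240, "z": -120, "claw": 0}, {"ax": 0, "ay": 0, "az": 0, "x": 0, "y": -270, "z": -120, "claw": 0}, {"ax": 0, "ay": 0, "az": 0, "x": 0, "y": -270, "z": -120, "claw": 0}, {"ax": 0, "ay": 0, "az": 0, "x": 0, "y": -270, "z": -120, "claw": 0}]'

```text
clock: 25.35
position: [0.5468, 0.0259, 0.1637]
orientation: [0.0, 0.992, -0.125, -0.0]
wrist_force: [-0.3, -1.2, -0.7]
finger_gap: 0.0004
gripper_force: 0.0
```

```bash
python3 -c "
from h import *
a=robot.grab_frame('side');b=robot.grab_frame('top')
cv2.imwrite('pics/f.png',np.hstack([cv2.resize(a[135:235,235:335],(400,400),interpolation=cv2.INTER_CUBIC),cv2.resize(b[185:275,245:335],(400,400),interpolation=cv2.INTER_CUBIC)]));rel()"
```

```text
cradle xy mm [216.7  27.5] z 163.9 F [-0.3 -0.6 -0.5] t 25.45
```

View pics/f.png

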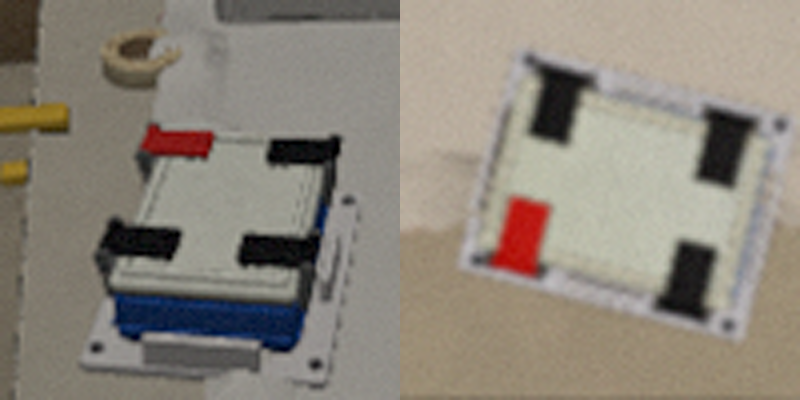

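All four clips lie flat over the lid: red at (180,142) and the black ones at (303,150), (142,242) and (278,248) in the side crop. The arm is clear.

```bash
python3 -c "
from plant import robot
print(robot.close_job())"
```

```text
the job is handed in; nothing more can be done
None
```

I snapped all four clips shut in the order red, diagonally opposite, third, fourth, with no force reading above about 17 N, and handed the job in at about 25 s of the 58 s allowed; no verdict was returned.

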